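# Hang the deep rinsing basket on the draining hook

## Robot

A 7-joint arm with a two-finger parallel gripper is mounted at the origin on the work surface. World frame = base frame: x ahead of the robot, y to its left, z up, the work surface at z = 0. Lengths are in m, angles in rad, forces in N, time in s.
With the tool pointing down it reaches from about 0.4 to 0.85 m from the base axis. Payload 10.4 kg.
Tool frame: the origin (TCP) lies at the centre of the arm's flange, where the gripper is bolted on; the fingertips stand 173 mm ahead of it and the grasp point (between the pads) lies bot.tcp_to_grasp ahead of it (bot.tcp_to_grasp is the distance from the TCP to the grasp point, in m); z points along the fingers, y is the line along which they close (so a half turn about z gives the same grasp; the last joint's range is limited). The gripper opens to 85 mm and grips with 20 to 120 N. Pads are 22 mm wide; open, the fingers measure 114 mm over their backs; the gripper's body (76 mm by 85 mm) begins 54 mm behind the grasp point. The pads swing forward as they close: fully open they stand 13 mm farther back than shut.
Start: joints at [-1.322, 0.332, -0.065, 1.46, 0.022, 1.35, -0.088], TCP at [0.168, 0.602, 0.405] pointing down, gripper open.
Joint ranges: [-2.6, 2.6], [-0.5, 2.12], [-1.47, 1.34], [0.16, 2.42], [-1.27, 4.41], [0.06, 2.06], [-2.6, 2.6]. Speed limits (rad/s): [2.22, 2.22, 2.79, 2.79, 3.14, 3.14, 3.14].

## Interface

Orientations are given as [roll, pitch, yaw] about the fixed x, y, z axes, in that order (R = Rz(yaw) Ry(pitch) Rx(roll)).
In Python, from plant import bot, snapshot gives the robot as it stands.
- The arm moves only by the tool servo_tool, never from a script. Its argument "series" is one flat list of numbers, 5 for each row, row after row: the shift along the tool's x, y, z in m, then the turn about the tool's z in rad, then the finger opening in m, from 0 to 0.0854. In form: [dx, dy, dz, roll, fingers, dx, dy, dz, roll, fingers, ...]. A call has 1 to 12 rows; each row shifts and turns the commanded pose from where the row before left it, along the tool's axes as they then stand; what a row does not reach is not made up. A row lasts 1/10 s, in which the tool goes at most 50 mm and 8.59 degrees, less where a joint would pass 70% of its speed; a pose out of reach is approached as far as the arm can. A call is refused whole if a number of a shift passes 0.05 or a number of a turn 0.15, either way. A call with a gripper value outside its range is refused whole. The fingers move at their own pace and stop on an object; the grip force is fixed at half the most. Time passes only in rows, so rows that do not move let the fingers close. It gives the time, the measured TCP pose, the force, the opening and the grip force at its end, in the units of the state.
- bot.get_obs(): the state, without advancing time (a new reading comes with each control period).
- snapshot(name): name is "scene" or "top" or "wrist"; returns a dict with "frame" (420x560x3 uint8, blue, green, red), "range_z" (420x560 float32, m along the optical axis (not along the pixel's ray), 0 where there is no reading), "vfov" (degrees; the focal length in pixels is half the picture's height over the tangent of half this angle, whatever the lens; pixels are square), "cx", "cy" (the principal point, pixels), "extrinsics" (4x4, takes a point from camera to world coordinates). Camera axes: x right, y up, looking along -z (the intrinsics and any distortion apply to the point x, -y, -z); pixel columns grow to the right and rows downward; lengths in m; the calibration is good to about 2 mm. The wrist camera is an equidistant fisheye: a pixel r from the principal point sees the ray r / f radians off the axis. A picture is of the moment at which its call begins.
- bot.close_job(): hands the job in; it is judged then, once.
The state is a dict: "clock": time; "joints": joint angles; "qd": joint speeds; "joint_torque": joint torques, N m; "position": TCP position; "orientation": TCP orientation; "contact_force": force on the tool from outside, world axes, zero at the start; "moment": the same for the moment, N m; "grip_width": finger opening in m; "gripper_force": force on a finger pad.
Only numpy, scipy, OpenCV 4.12 (cv2) and the standard library are available. Lean on these libraries where they do the work, as an engineer would, in place of code of your own. Each camera call takes 0.05 s, during which the arm holds its last target. There are 200 camera calls.

## Task

Of the two steel wire rinsing baskets on the lab bench, take the deeper one and hang it by its handle on the hook of the draining stand, the crossbar of the handle resting on the hook's arm between the upturned lip and the rod, so that it hangs level and still. Leave the shallow basket where it stands.

Things in the scene. Friction and masses are not known exactly. Their poses are not given: they have to be found in the camera images.
- deep_grip (a point): Centre of the black grip block (44 high, 18 along y, 26 along x; all mm) on the crossbar of the DEEPER basket, the one to hang: loose steel wire, body 70 x 70, 70 high, total 173, 0.15-0.31 kg. This point is 151 above its underside. z up; a half turn about z is the same. Pinch the block from above, fingers closing along y, so that they clear the hook's lip when opened.
- deep_bar (a point): Middle of the underside of the deep basket's flat crossbar (76 long along y, 12 wide, 4 thick), 26 straight below the grip block's centre, 125 above the basket's underside; same axes. The bar stands on rigid uprights at y = -36 and +36; below it, down to the basket's rim, is an open window 55 high, 70 wide, through which the hook goes along x. This spot rests on the hook.
- shallow_grip (a point): Centre of the same grip block on the SHALLOW basket: same handle and 70 x 70 body, but only 35 high, total 138; this point is 116 above its underside. To be left alone. It stands on the other side of the stand from the deep basket.
- hook_seat (a point): Middle of the top face of the fixed stand's flat hook arm, 220 above the bench. Hook points along -x (to the robot, turned up to 23 degrees), y across, z up. Arm 16 wide, 5 thick; lip at x = -35 to -39 rises 18 above the face; rod (16 wide) and clamp (30 long, 26 wide) at x = +90 rise 25 and 7 above it. Below only a 14 high dish and base. The crossbar goes across the arm here.
Not all that is in view belongs to the job. What is shaped like the part that bears deep_grip but green is not meant.

How it is judged:
At the end, for the whole second after the job is handed in: The deep basket hangs still and released: bar middle on the hook arm, from 36 mm lipward to 80 mm rodward of the seat, within 25 mm sideways and about 8 mm in height; upright within 15 degrees, bar across the hook within 34 degrees; shallow basket within 30 mm of its start (x of deep_bar in the frame of hook_seat between -0.036 and 0.08 m and y of deep_bar in the frame of hook_seat between -0.025 and 0.025 m and z of deep_bar in the frame of hook_seat between -0.008 and 0.01 m and angle between deep_grip's own z axis and vertical below 0.26 rad and angle between the x axis of deep_grip and the x axis of hook_seat, either way round below 0.6 rad and contact force between deep and stand above 0.5 N and linear speed of deep below 0.04 m/s and distance of shallow_grip from where it was at the start of the episode below 0.03 m); the robot touches nothing.
It fails at once if the shallow basket is moved more than 30 mm (distance of shallow_grip from where it was at the start of the episode above 0.03 m).
It also fails if it takes over 48 s, if anything falls off the work surface, if the arm or the gripper's body presses on something with over 40 N, if the wrist force passes 120 N, or if a joint passes its speed limit or range.

## Working session

There is one attempt and no reset: what is moved stays moved. The work goes in short steps, Python scripts to look and compute and a tool call to move; the robot and the scene stay as the last step left them, time stands still between calls to the robot, and variables do not carry over. Pictures are saved under pics/ and viewed, at most 10 in all, crops included, and the job is handed in when it is done.

Besides the shell and the picture viewer there is one more tool, called after "Emit:" in YAML: its name, and indented under it one key for each argument. servo_tool: Moves the arm, as the interface text tells. Its arguments: {"type":"object","properties":{"series":{"type":"array","items":{"type":"number"}}},"required":["series"]}

```bash
mkdir -p pics; cat > h.py <<'E'
import numpy as np, cv2
from plant import bot, snapshot
def snap(n,tag):
    s=snapshot(n); cv2.imwrite(f'pics/{tag}.png',s['frame']); np.savez(f'pics/{tag}.npz',**{k:v for k,v in s.items()}); return s
def pts(s):
    H,W=s['range_z'].shape; f=H/2/np.tan(np.radians(s['vfov'])/2)
    u,v=np.meshgrid(np.arange(W),np.arange(H)); z=s['range_z']
    P=np.stack([(u-s['cx'])/f*z,-(v-s['cy'])/f*z,-z,np.ones_like(z)],-1)
    return (P@np.array(s['extrinsics']).T)[...,:3]
E
python3 - <<'E'
from h import *
a=snap('scene','s1');b=snap('top','t1')
o=bot.get_obs();print(o['clock'],o['position'],o['orientation'],bot.tcp_to_grasp,o['grip_width'])
E
```

```text
0.1 [0.16773132 0.60194723 0.40402837] [-3.14035695e+00  3.17744466e-05  2.86982024e+00] 0.1547 0.08548076265617148
```

View pics/s1.png

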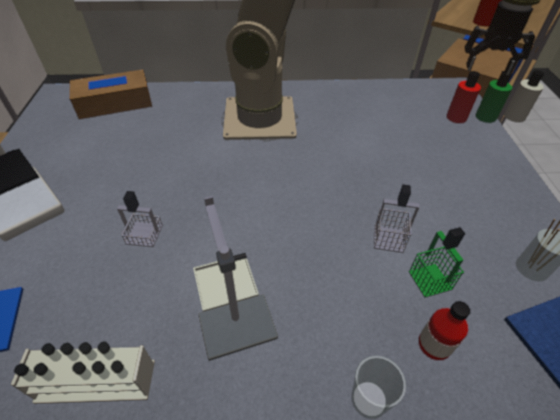

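View pics/t1.png

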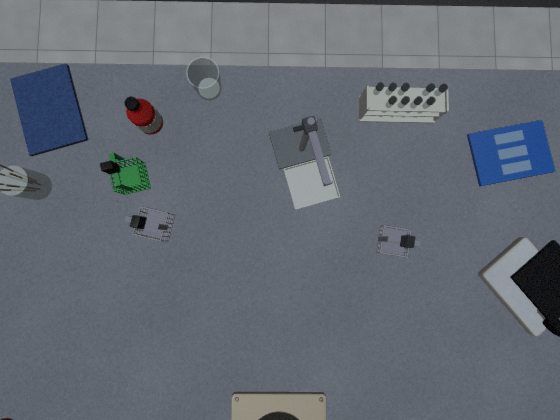

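The scene view shows two wire baskets. One has its grip at (404,195) on the robot's left, the other at (131,200) on its right. The stand has its hook tip at (210,202) and clamp at (227,262). In the top view the grips are at (137,222) and (408,241), the hook tip is at (327,183) and the rod at (310,124). Next I measure with depth.

```bash
python3 - <<'E'
from h import *
for t,boxes in (('t1',{'L':(125,205,180,245),'R':(372,220,420,260),'hook':(285,105,345,200)}),('s1',{'L':(372,180,422,255),'R':(118,185,165,250),'hook':(195,190,250,290)})):
    s=dict(np.load(f'pics/{t}.npz'));P=pts(s);F=s['frame'].astype(int)
    for n,(u0,v0,u1,v1) in boxes.items():
        p=P[v0:v1,u0:u1].reshape(-1,3);c=F[v0:v1,u0:u1].reshape(-1,3)
        ok=s['range_z'][v0:v1,u0:u1].reshape(-1)>0
        k=ok&(p[:,2]>.02); zs=p[k,2]
        print(t,n,'n',k.sum(),'maxz',np.percentile(zs,[50,90,98,100]).round(3))
        if n!='hook':
            d=ok&(c.max(1)<45)&(p[:,2]>.09); q=p[d]
            print('  block',d.sum(),q.min(0).round(3),q.max(0).round(3),np.median(q,0).round(3))
            q=p[k&(p[:,2]>.02)];print('  body bbox',q.min(0).round(3),q.max(0).round(3))
            d=ok&(p[:,2]>p[k,2].max()-.006);q=p[d];print('  top', len(q),q.mean(0).round(4),q[:,2].max().round(4), cv2.minAreaRect(q[:,:2].astype(np.float32)))
        else:
            d=ok&(p[:,2]>.210)&(p[:,2]<.224);q=p[d];m=q.mean(0);w,V=np.linalg.eigh(np.cov(q[:,:2].T));print('  arm',len(q),m.round(4),V[:,1],np.degrees(np.arctan2(V[1,1],V[0,1])),q.min(0).round(3),q.max(0).round(3))
            a=(q[:,:2]-m[:2])@V[:,1];print('  ext',a.min(),a.max(),np.percentile(q[:,2],[10,50,90]))
            d=ok&(p[:,2]>.227);q=p[d];a=(q[:,:2]-m[:2])@V[:,1];
            for sg in (1,-1):
                qq=q[a*sg>0]
                if len(qq):print('  high',sg,len(qq),qq.mean(0).round(4),qq[:,2].max(),a[a*sg>0].min(),a[a*sg>0].max())
E
python3 - <<'E'
import cv2
a=cv2.imread('pics/s1.png')
f=lambda r:cv2.resize(r,None,fx=5,fy=5,interpolation=cv2.INTER_CUBIC)
cv2.imwrite('pics/c1.png',cv2.hconcat([f(a[175:265,355:433]),f(a[175:265,95:173])]))
E
```

```text
t1 L n 602 maxz [0.111 0.171 0.173 0.175]
  block 111 [0.511 0.274 0.101] [0.536 0.317 0.174] [0.525 0.302 0.165]
  body bbox [0.483 0.268 0.02 ] [0.566 0.351 0.175]
  top 99 [0.5252 0.3094 0.1717] 0.1752 ((0.5250968933105469, 0.3093169033527374), (0.01748686470091343, 0.025787487626075745), 74.11860656738281)
t1 R n 455 maxz [0.092 0.137 0.139 0.14 ]
  block 77 [ 0.475 -0.289  0.096] [ 0.5   -0.274  0.14 ] [ 0.488 -0.277  0.123]
  body bbox [ 0.449 -0.325  0.021] [ 0.528 -0.246  0.14 ]
  top 89 [ 0.4881 -0.2847  0.1368] 0.1403 ((0.48827844858169556, -0.2849732041358948), (0.017990998923778534, 0.025509390980005264), 79.7387466430664)
t1 hook n 836 maxz [0.219 0.229 0.244 0.245]
  arm 557 [ 0.6695 -0.0665  0.2184] [-0.93012331 -0.36724737] -158.4540446078165 [ 0.599 -0.095  0.21 ] [ 0.74  -0.02   0.224]
  ext -0.0708580346370781 0.07330899384614 [0.2157672  0.21839589 0.22076839]
  high 1 20 [ 0.6017 -0.0884  0.2356] 0.23931561543727675 0.06873741411632926 0.07321099887134958
  high -1 69 [ 0.7219 -0.0531  0.2402] 0.24533960516533349 -0.06250777195884352 -0.0432300526362094
s1 L n 99
[... 391 characters left out ...]
277  0.139] [ 0.497 -0.283  0.125]
  body bbox [ 0.449 -0.327  0.02 ] [ 0.528 -0.248  0.139]
  top 78 [ 0.4902 -0.287   0.1365] 0.1393 ((0.48987460136413574, -0.2874019145965576), (0.018558690324425697, 0.027682429179549217), 80.36811065673828)
s1 hook n 1120 maxz [0.219 0.234 0.244 0.246]
  arm 614 [ 0.6755 -0.0675  0.2183] [-0.93870841 -0.34471222] -159.83577023965054 [ 0.602 -0.099  0.21 ] [ 0.741 -0.022  0.224]
  ext -0.06646048839474078 0.07735549226601891 [0.21497219 0.21857402 0.22089061]
  high 1 50 [ 0.6033 -0.0912  0.233 ] 0.2384657421259535 0.07314729561575024 0.07962558310297556
  high -1 125 [ 0.7269 -0.0552  0.2388] 0.24579277441068653 -0.058033750279726876 -0.04005865180287887
```

View pics/c1.png

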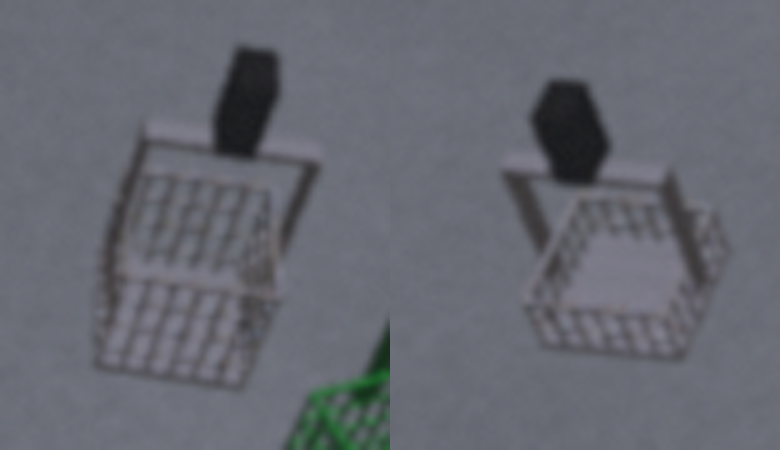

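Deep basket is on the robot's left: its top is at 0.173 and its body is tall in the left half of the crop. Next I refine the angles and compute the first move.

```bash
python3 - <<'E'
from h import *
o=bot.get_obs();yaw=o['orientation'][2]
def ln(q):
    vx,vy,x,y=cv2.fitLine(q[:,:2].astype(np.float32),cv2.DIST_HUBER,0,.01,.01).ravel();return np.degrees(np.arctan2(vy,vx))%180,(x,y)
for t,bb,bh in (('t1',(125,205,180,245),(285,105,345,200)),('s1',(372,180,422,255),(195,190,250,290))):
    s=dict(np.load(f'pics/{t}.npz'));P=pts(s);F=s['frame'].astype(int);ok=s['range_z']>0
    def sub(b):u0,v0,u1,v1=b;return P[v0:v1,u0:u1].reshape(-1,3)[ok[v0:v1,u0:u1].ravel()]
    p=sub(bb);q=p[(p[:,2]>.122)&(p[:,2]<.136)];q=q[np.hypot(q[:,0]-.526,q[:,1]-.308)<.045];print(t,'bar',len(q),ln(q),cv2.minAreaRect(q[:,:2].astype(np.float32)))
    p=sub(bh);p=p[(p[:,2]>.213)&(p[:,2]<.224)];r=np.hypot(p[:,0]-.6025,p[:,1]+.09);q=p[(r>.01)&(r<.105)];print('arm',len(q),ln(q),cv2.minAreaRect(q[:,:2].astype(np.float32)))
d=np.array([.526,.308])-o['position'][:2]
print('tool dxdy',d@[np.cos(yaw),np.sin(yaw)],d@[np.sin(yaw),-np.cos(yaw)])
E
```

```text
t1 bar 124 (np.float32(77.02658), (np.float32(0.52366865), np.float32(0.30288014))) ((0.5238149762153625, 0.3100719153881073), (0.07689839601516724, 0.022571194916963577), 84.02418518066406)
arm 387 (np.float32(16.197521), (np.float32(0.65613997), np.float32(-0.07306293))) ((0.6559047102928162, -0.07332364469766617), (0.09785248339176178, 0.016536740586161613), 16.316585540771484)
s1 bar 164 (np.float32(76.28101), (np.float32(0.5267443), np.float32(0.30320352))) ((0.527177095413208, 0.30634868144989014), (0.07552526146173477, 0.02413954585790634), 76.49414825439453)
arm 382 (np.float32(16.123722), (np.float32(0.65756005), np.float32(-0.07554623))) ((0.6560055613517761, -0.0757889449596405), (0.09708839654922485, 0.01606181263923645), 16.39350128173828)
tool dxdy -0.42402597325074254 -0.18698501652142802
```

Emit:
servo_tool:
  series: [-0.037,-0.016,0,0,0.0854,-0.037,-0.016,0,0,0.0854,-0.037,-0.016,0,0,0.0854,-0.037,-0.016,0,0,0.0854,-0.037,-0.016,0,0,0.0854,-0.037,-0.016,0,0,0.0854,-0.037,-0.016,0,0,0.0854,-0.037,-0.016,0,0,0.0854,-0.037,-0.016,0,0,0.0854,-0.037,-0.016,0,0,0.0854,-0.037,-0.016,0,0,0.0854,-0.017,-0.011,0,-0.03,0.0854]

```text
clock: 1.3
position: [0.5285, 0.3049, 0.4042]
orientation: [-3.14, 0.001, 2.896]
contact_force: [-1.4, -0.4, -0.3]
grip_width: 0.0855
gripper_force: 0.0
```

Emit:
servo_tool:
  series: [0,0,0,0,0.0854,0,0,0,0,0.0854]

```text
clock: 1.5
position: [0.5258, 0.3082, 0.4043]
orientation: [-3.141, -0.001, 2.899]
contact_force: [-0.9, 0.1, 1.0]
grip_width: 0.0854
gripper_force: 0.0
```

```bash
python3 - <<'E'
from h import *
s=snap('wrist','w1');o=bot.get_obs();print(o['clock'],o['position'],o['orientation'],s['extrinsics'],s['vfov'],s['cx'],s['cy'])
E
```

```text
1.55 [0.52533456 0.30897639 0.4044038 ] [ 3.14151070e+00 -9.39562561e-04  2.90052087e+00] [[ 2.40676382e-01 -9.37209284e-01 -2.52415603e-01  4.62018974e-01]
 [ 9.70605410e-01  2.32360194e-01  6.27206366e-02  3.25616536e-01]
 [-1.31024560e-04 -2.60091326e-01  9.65584012e-01  3.74669147e-01]
 [ 0.00000000e+00  0.00000000e+00  0.00000000e+00  1.00000000e+00]] 65.70646984690485 282.2188840151142 211.44526385527126
```

View pics/w1.png

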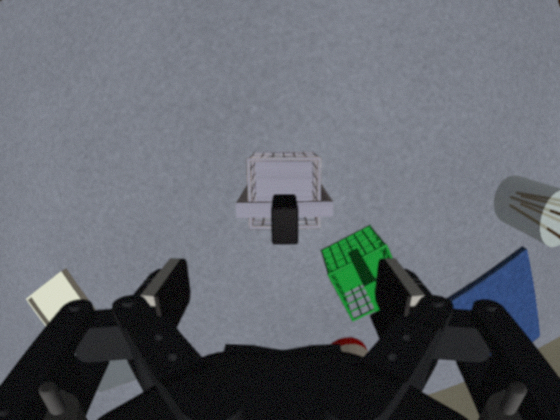

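The wrist view shows the grip block at (285,219), centred between the fingers, with the crossbar square to the tool. The green decoy at (360,270) is clear of the fingers. I descend and grip.

Emit:
servo_tool:
  series: [0,0,0.025,0,0.0854,0,0,0.025,0,0.0854,0,0,0.025,0,0.0854,0,0,0.019,0,0.0854,0,0,0,0,0.0854,0,0,0,0,0.0854]

```text
clock: 2.15
position: [0.5254, 0.3091, 0.3112]
orientation: [3.141, -0.0, 2.901]
contact_force: [-0.1, 0.5, -0.1]
grip_width: 0.0853
gripper_force: 0.0
```

Emit:
servo_tool:
  series: [0,0,0,0,0.01,0,0,0,0,0.01,0,0,0,0,0.01,0,0,0,0,0.01,0,0,0,0,0.01,0,0,0,0,0.01,0,0,0,0,0.01,0,0,0,0,0.01]

```text
clock: 2.95
position: [0.5261, 0.3082, 0.311]
orientation: [3.141, 0.0, 2.9]
contact_force: [0.6, 1.4, 2.4]
grip_width: 0.0171
gripper_force: 60.0
```

Emit:
servo_tool:
  series: [0,0,-0.006,0,0.01,0,0,-0.015,0,0.01,0,0,-0.02,0,0.01,0,0,-0.02,0,0.01,0,0,-0.02,0,0.01,0,0,-0.02,0,0.01,0,0,-0.015,0,0.01,0,0,-0.007,0,0.01,0,0,0,0,0.01]

```text
clock: 3.85
position: [0.5261, 0.3081, 0.4347]
orientation: [3.14, 0.001, 2.9]
contact_force: [0.1, -0.1, -2.6]
grip_width: 0.0173
gripper_force: 59.5
```

Emit:
servo_tool:
  series: [-0.002,-0.01,0,0,0.01,-0.005,-0.02,0,0,0.01,-0.006,-0.025,0,0,0.01,-0.006,-0.025,0,0,0.01,-0.006,-0.025,0,0,0.01,-0.006,-0.025,0,0,0.01,-0.006,-0.025,0,0,0.01,-0.006,-0.025,0,0,0.01,-0.006,-0.025,0,0,0.01]

```text
clock: 4.75
position: [0.5239, 0.0942, 0.433]
orientation: [-3.141, -0.001, 2.898]
contact_force: [0.6, 0.1, -1.7]
grip_width: 0.0175
gripper_force: 59.5
```

Emit:
servo_tool:
  series: [-0.006,-0.025,0,0,0.01,-0.006,-0.025,0,0,0.01,-0.006,-0.025,0,0,0.01,-0.006,-0.025,0,0,0.01,-0.006,-0.025,0,0,0.01,-0.006,-0.025,0,0,0.01,-0.006,-0.025,0,0,0.01,-0.005,-0.02,0,0,0.01,-0.002,-0.01,0,0,0.01,0,0,0,0,0.01]

```text
clock: 5.75
position: [0.522, -0.1157, 0.4333]
orientation: [-3.141, -0.001, 2.896]
contact_force: [0.3, 0.0, -1.6]
grip_width: 0.0174
gripper_force: 59.4
```

Emit:
servo_tool:
  series: [0,0,0,-0.05,0.01,0,0,0,-0.08,0.01,0,0,0,-0.08,0.01,0,0,0,-0.08,0.01,0,0,0,-0.08,0.01,0,0,0,-0.08,0.01,0,0,0,-0.074,0.01,0,0,0,0,0.01,0,0,0,0,0.01,0,0,0,0,0.01]

```text
clock: 6.75
position: [0.5229, -0.113, 0.4336]
orientation: [3.141, -0.0, -2.861]
contact_force: [0.1, -1.1, -2.7]
grip_width: 0.0171
gripper_force: 59.4
```

```bash
python3 - <<'E'
from h import *
s=snap('scene','s2');o=bot.get_obs();print(o['clock'],o['position'],o['orientation'],o['grip_width'],o['gripper_force'])
cv2.imwrite('pics/c2.png',cv2.resize(s['frame'][60:320,100:400],None,fx=2.2,fy=2.2,interpolation=cv2.INTER_CUBIC))
P=pts(s);q=P.reshape(-1,3)[s['range_z'].ravel()>0]
yaw=o['orientation'][2];d=q[:,:2]-o['position'][:2];x=d@[np.cos(yaw),np.sin(yaw)];y=d@[np.sin(yaw),-np.cos(yaw)]
m=(abs(x)<.055)&(abs(y)<.06)&(q[:,2]>.09)&(q[:,2]<.27)
for a in np.arange(.09,.27,.01):
    k=m&(q[:,2]>=a)&(q[:,2]<a+.01)
    if k.sum():print(round(a,2),k.sum(),x[k].min().round(3),x[k].max().round(3),y[k].min().round(3),y[k].max().round(3))
h=np.array([.638,-.0795])-o['position'][:2];c,sn=np.cos(np.radians(16.2)),np.sin(np.radians(16.2))
print('seat in hook axes',h@[c,sn],h@[-sn,c],'tool',h@[np.cos(yaw),np.sin(yaw)],h@[np.sin(yaw),-np.cos(yaw)])
E
```

```text
6.8 [ 0.52296549 -0.11313768  0.43360645] [ 3.14135432e+00 -4.68905481e-05 -2.86030358e+00] 0.017470351298236594 59.39350783824921
0.12 391 -0.035 0.038 -0.036 0.033
0.13 84 -0.034 0.039 -0.036 0.032
0.14 45 -0.034 0.038 -0.036 0.033
0.15 98 -0.034 0.038 -0.036 0.032
0.16 43 -0.034 0.038 -0.036 0.033
0.17 106 -0.035 0.037 -0.04 0.032
0.18 83 -0.034 0.039 -0.039 0.036
0.19 163 -0.034 0.037 -0.04 0.036
0.2 15 -0.005 0.004 -0.039 0.036
0.21 14 -0.006 0.006 -0.04 0.035
0.22 14 -0.006 0.005 -0.04 0.036
0.23 15 -0.006 0.007 -0.04 0.035
0.24 78 -0.006 0.009 -0.04 0.036
0.25 124 -0.013 0.008 -0.04 0.036
0.26 78 -0.013 -0.005 -0.023 0.019
seat in hook axes 0.11985152934813627 0.00020844625080300588 tool -0.11985109947458997 0.00038274228742328986
```

View pics/c2.png

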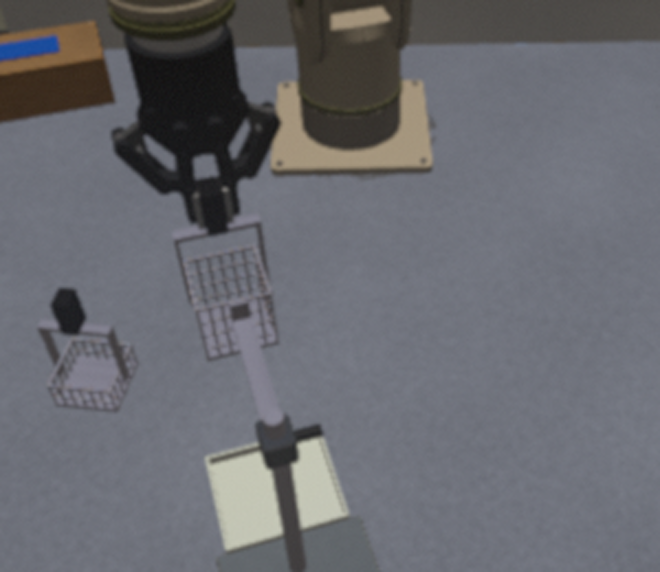

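The basket hangs upright at crop (225,290), facing the hook lip at (240,312). Bar underside is about 0.247, the rim about 0.195, and it's laterally aligned. I thread it in 135 mm and check.

Emit:
servo_tool:
  series: [-0.007,0,0,0,0.01,-0.014,0,0,0,0.01,-0.014,0,0,0,0.01,-0.014,0,0,0,0.01,-0.014,0,0,0,0.01,-0.014,0,0,0,0.01,-0.014,0,0,0,0.01,-0.014,0,0,0,0.01,-0.014,0,0,0,0.01,-0.012,0,0,0,0.01,-0.006,0,0,0,0.01,0,0,0,0,0.01]

```text
clock: 8.0
position: [0.6552, -0.0747, 0.433]
orientation: [3.141, -0.001, -2.859]
contact_force: [-0.4, 0.3, -1.3]
grip_width: 0.0172
gripper_force: 59.5
```

Emit:
servo_tool:
  series: [0,0,0.008,0,0.01,0,0,0.008,0,0.01,0,0,0.004,0,0.01,0,0,0.002,0,0.01,0,0,0,0,0.01,0,0,0,0,0.01]

```text
clock: 8.6
position: [0.6546, -0.0753, 0.412]
orientation: [3.142, 0.0, -2.859]
contact_force: [0.3, -0.3, -2.4]
grip_width: 0.0173
gripper_force: 59.5
```

```bash
python3 - <<'E'
from h import *
s=snap('scene','s3');o=bot.get_obs();print(o['clock'],o['position'],o['contact_force'],o['moment'])
cv2.imwrite('pics/c3.png',cv2.resize(s['frame'][80:300,100:320],None,fx=2.6,fy=2.6,interpolation=cv2.INTER_CUBIC))
E
```

```text
8.65 [ 0.65457566 -0.07534642  0.41203684] [-0.46700508  0.58118184 -1.45340957] [-0.06379029  0.05762815 -0.01963724]
```

View pics/c3.png

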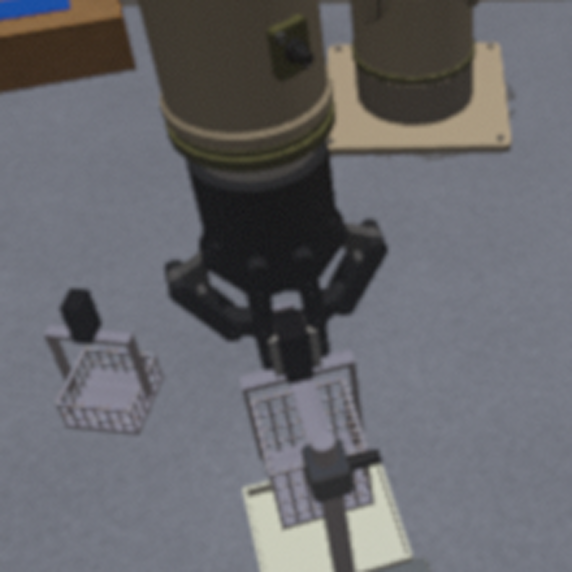

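The arm passes through the window at (315,410) under the bar at (300,375), centred between the uprights. Force is still just the basket's weight, so I lower it gently until the load comes off.

Emit:
servo_tool:
  series: [0,0,0.002,0,0.01,0,0,0.002,0,0.01,0,0,0.001,0,0.01,0,0,0,0,0.01,0,0,0,0,0.01]

```text
clock: 9.15
position: [0.6546, -0.0753, 0.4067]
orientation: [3.142, 0.0, -2.859]
contact_force: [0.2, 0.1, -1.6]
grip_width: 0.0172
gripper_force: 59.5
```

Emit:
servo_tool:
  series: [0,0,0.001,0,0.01,0,0,0,0,0.01,0,0,0,0,0.01]

```text
clock: 9.45
position: [0.6546, -0.0753, 0.4059]
orientation: [-3.142, 0.0, -2.859]
contact_force: [-0.9, -0.2, 0.2]
grip_width: 0.017
gripper_force: 59.8
```

Emit:
servo_tool:
  series: [0,0,0.001,0,0.01,0,0,0,0,0.01,0,0,0,0,0.01]

```text
clock: 9.75
position: [0.6545, -0.0754, 0.4059]
orientation: [-3.142, 0.001, -2.859]
contact_force: [-2.5, 0.3, 6.1]
grip_width: 0.0169
gripper_force: 60.8
```

Contact is confirmed. I release and retreat upward.

Emit:
servo_tool:
  series: [0,0,-0.001,0,0.025,0,0,0,0,0.035,0,0,0,0,0.06,0,0,0,0,0.07,0,0,0,0,0.07,0,0,0,0,0.07,0,0,0,0,0.07,0,0,0,0,0.07]

```text
clock: 10.55
position: [0.6546, -0.0753, 0.4057]
orientation: [3.141, 0.0, -2.859]
contact_force: [-0.8, 0.7, 1.0]
grip_width: 0.0701
gripper_force: 0.0
```

Emit:
servo_tool:
  series: [0,0,-0.008,0,0.07,0,0,-0.015,0,0.07,0,0,-0.02,0,0.07,0,0,-0.025,0,0.07,0,0,-0.025,0,0.07,0,0,-0.02,0,0.07,0,0,-0.005,0,0.07,0,0,0,0,0.07,0,0,0,0,0.07,0,0,0,0,0.07,0,0,0,0,0.07,0,0,0,0,0.07]

```text
clock: 11.75
position: [0.6546, -0.0752, 0.5231]
orientation: [3.141, -0.001, -2.859]
contact_force: [0.6, 0.8, 0.2]
grip_width: 0.0701
gripper_force: 0.0
```

```bash
python3 - <<'E'
from h import *
s=snap('scene','s4');t=snap('wrist','w4');o=bot.get_obs();print(o['clock'],o['position'],o['contact_force'],o['grip_width'])
f=lambda im:cv2.resize(im,(400,400),interpolation=cv2.INTER_CUBIC)
cv2.imwrite('pics/c4.png',cv2.hconcat([f(s['frame'][80:300,100:320]),f(t['frame'][:,70:490])]))
P=pts(s);q=P.reshape(-1,3)[s['range_z'].ravel()>0]
d=q[:,:2]-[.638,-.0795];c,sn=np.cos(np.radians(16.2)),np.sin(np.radians(16.2));x=d@[c,sn];y=d@[-sn,c]
for a in (.1,.12,.14,.16,.18,.21,.22,.23,.25,.26):
    k=(abs(y)<.06)&(x>-.06)&(x<.07)&(q[:,2]>=a)&(q[:,2]<a+.01)
    if k.sum():print(a,k.sum(),x[k].min().round(3),x[k].max().round(3),y[k].min().round(3),y[k].max().round(3))
E
```

```text
11.85 [ 0.65457351 -0.07526159  0.52344757] [0.62923622 0.88009122 0.97455917] 0.07019931262191359
0.1 58 -0.021 0.052 -0.037 0.031
0.12 82 -0.02 0.051 -0.037 0.032
0.14 86 -0.02 0.051 -0.04 0.035
0.16 199 -0.021 0.052 -0.041 0.034
0.18 13 0.014 0.023 -0.041 0.034
0.21 201 0.019 0.068 -0.041 0.034
0.22 256 -0.038 0.066 -0.041 0.035
0.23 80 -0.041 0.03 -0.012 0.006
0.25 45 0.009 0.03 -0.012 0.005
0.26 149 0.002 0.03 -0.012 0.006
```

View pics/c4.png

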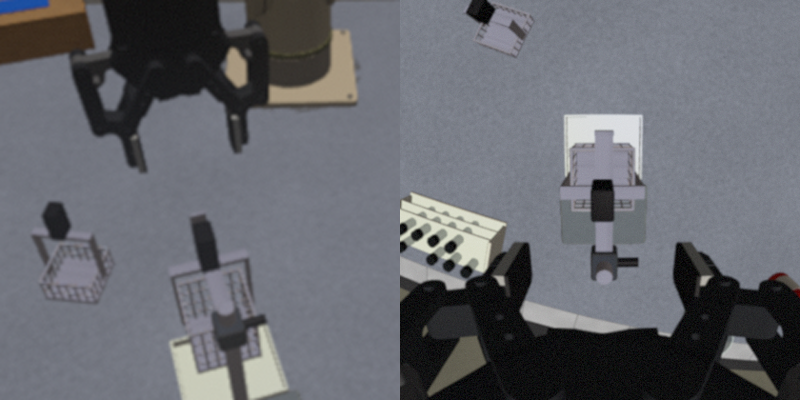

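The bar rests across the arm (right view, (602,192)) about 17 mm rodward of the seat. The basket is upright, the gripper is clear, and the shallow basket is where it started. I hand the job in.

```bash
python3 -c "
from plant import bot
print(bot.close_job())"
```

```text
the job is handed in; nothing more can be done
None
```

The deep basket hangs upright and released on the hook, with its bar about 17 mm rodward of the seat; the shallow basket was not touched, and I handed the job in at about 12 s without seeing the verdict.

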